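# Bed the steel bench plate in its wooden block

### The arm

A 7-joint arm with a two-finger parallel gripper is mounted at the origin on the work surface. World frame = base frame: x ahead of the robot, y to its left, z up, the work surface at z = 0. Lengths are in mm, angles in rad, forces in N, time in s.
With the tool pointing down it reaches from about 425 to 1025 mm from the base axis. Payload 3.6 kg.
Tool frame: the origin (TCP) lies on the centre line of the jaws, within the pads' length; the fingertips stand 17 mm ahead of it and the grasp point (between the pads) lies 2 mm behind it; z points along the fingers, y is the direction in which the jaws open and shut (so a half turn about z gives the same grasp; the last joint's range is limited). The gripper opens to 85 mm and grips with 20 to 120 N. Pads are 22 mm wide; open, the fingers measure 114 mm over their backs; the gripper's body (76 mm by 85 mm) begins 54 mm behind the grasp point. The pads swing forward as they close: fully open they stand 13 mm farther back than shut.
Start: joints at [-1.351, 0.591, 0.048, 1.609, -0.033, 0.943, -0.034], TCP at [223.785, 689.601, 248.302] pointing down, gripper open.
Joint ranges: [-2.69, 2.69], [-0.47, 2.24], [-1.27, 1.36], [0.19, 2.51], [-1.53, 4.68], [0.08, 2.07], [-3.09, 3.09]. Speed limits (rad/s): [2.57, 2.57, 3.14, 3.14, 3.14, 3.14, 3.14].

### API

Orientations are given as a 3x3 rotation matrix whose columns are the frame's x, y, z axes.
In Python, from cell import arm, cams gives the robot as it stands. The module is installed in compiled form; this text tells all that it offers.
- The arm moves only by the tool servo_tool, never from a script. Its argument "series" is a list of rows, each a list of 2 entries, a list of its own where there are three numbers: the shift along the tool's x, y, z each as a share of 10 cm, from -1 to 1, then the turn about the tool's z as a share of 180 degrees, from -1 to 1. In form: [[[x, y, z], yaw], ...]. A call has 1 to 10 rows; each row shifts and turns the pose as measured when the row begins, along the tool's axes as they then stand; what a row does not reach is not made up. A row lasts 1/12 s, in which the tool goes at most 41.7 mm and 7.16 degrees, less where a joint would pass 70% of its speed; a pose out of reach is approached as far as the arm can. A call with a number of a shift or a turn outside -1 to 1 is refused whole. A call with a gripper value outside its range is refused whole. "jaw" is the closure, from 0 (fully open) to 1 (shut), set as the call begins (left out, the last holds). The fingers move at their own pace and stop on an object; "force" is the grip in N (left out, the last holds). Time passes only in rows, so rows that do not move let the fingers close. It gives the time, the measured TCP pose, the force and the opening at its end, in the units of the state.
- arm.observe(): the state, without advancing time (a new reading comes with each control period).
- cams.grab_frame(name): name is "scene" or "top" or "wrist"; returns the picture (480x640x3 uint8, red, green, blue); there is no depth.
- cams.get_calibration(name): a dict with "vertical_fov" (degrees; the focal length in pixels is half the picture's height over the tangent of half this angle, whatever the lens; pixels are square), "cx", "cy" (the principal point, pixels), "rvec" (rotation vector, rad) and "tvec" (3), from world to camera coordinates, as OpenCV has them; the wrist camera has in their place "T_tool_cam" (4x4, takes a point from camera to tool coordinates, whose origin is the TCP and whose axes are the flange's). Camera axes: x right, y down, z forward; pixel columns grow to the right and rows downward; lengths in mm; the calibration is good to about 2 mm. A picture is of the moment at which its call begins: read the wrist's pose just before it. get_calibration takes no time and is no camera call.
- arm.finish_job(): hands the job in, once; it reports no verdict.
The state is a dict: "t": time; "qpos": joint angles; "qvel": joint speeds; "joint_torque": joint torques, N m; "eef_pos": TCP position; "orientation": TCP orientation; "wrist_force": force on the tool from outside, world axes, zero at the start; "torque": the same for the moment, N m; "finger_gap": finger opening in mm.
Only numpy, scipy, OpenCV 4.12 (cv2) and the standard library are available. Lean on these libraries where they do the work, as an engineer would, in place of code of your own. Each camera call takes 0.05 s, during which the arm holds its last target. There are 200 camera calls.

### The job

Lay the loose steel plate in the pocket of the wooden bench block, setting it down rather than dropping it, and press it down until it sits level, every corner fully home and flush with the wooden rim. It rests on four stiff plungers, so work round the corners and lift off; then, to bed it, press on its middle with a steady 15 N or more for half a second. Never press harder than 45 N, and leave the pliers, the hammer and the dish where they are.

Things in the scene. Friction and masses are not known exactly. Their poses are not given: they have to be found in the camera images.
- plate: Loose rectangular steel flattening plate, 100 mm (its x) by 64 mm (its y) by 12 mm thick, about 0.6 kg, starting flat on the bench. Origin: centre of its underside; z is up through its thickness. It is the same turned by half a turn.
- corner0 (a point): Point on the plate's top face 2 mm in from both edges at its +x +y corner. Moves with the plate.
- corner1 (a point): Point on the plate's top face 2 mm in from both edges at its +x -y corner. Moves with the plate.
- corner2 (a point): Point on the plate's top face 2 mm in from both edges at its -x +y corner. Moves with the plate.
- corner3 (a point): Point on the plate's top face 2 mm in from both edges at its -x -y corner. Moves with the plate.
- block: Wooden bench block fixed to the bench, 138 mm (its x) by 102 mm (its y) by 30 mm high, with a rectangular pocket for the plate in its top. Mid-way along both long walls a 42 mm wide thumb notch is cut right through, from rim to pocket floor, so that fingers holding the plate across its 64 mm width can go down there. Origin: centre of its underside; x along the long side.
- pocket (a point): Centre of the pocket at the height of the block's rim (30 mm above the bench), axes as the block. The pocket measures 106 (x) by 70 mm (y), 3 mm play each side of the plate, and is 12 mm deep. A plate resting on its floor has its top flush with the rim.
- floor (a point): Centre of the pocket floor, 18 mm above the bench. At x +-38, y +-20 mm from it stand four brass plungers, 12 mm across, 3 to 7 mm proud at the start, each different, so the plate first lies proud and tilted. Each sinks under about 9 N, has no spring, stays where pushed and can sink flush with the floor. The plate's weight does not sink them; pressing all four at once needs about 30 N.
- pliers: Loose round-nose pliers with yellow handles, about 150 mm long, 50 mm wide, 14 mm high, lying flat, nose towards its +x. Origin: on the bench under the pivot. Bystander.
- hammer: Loose small hammer with a wooden handle, 220 mm long, lying along its x. Origin: under its middle. Bystander.
- dish: Small loose white ceramic dish, 80 mm across, 22 mm high. Origin: centre of its underside. Bystander.
There are look-alikes about, which are no part of the job. What is shaped like the plate but green, purple or turquoise is not meant.

How it is judged:
By the outcome, as a careful person would: the job done as asked, in the order asked, and still so for the second after the job is handed in, with the robot touching nothing.
It also fails if it takes over 72 s, if anything falls off the work surface, if the arm or the gripper's body presses on something with over 40 N, if the wrist force passes 120 N, or if a joint passes its speed limit or range.

## Working session

There is one attempt and no reset: what is moved stays moved. The work goes in short steps, Python scripts to look and compute and a tool call to move; the robot and the scene stay as the last step left them, time stands still between calls to the robot, and variables do not carry over. Pictures are saved under pics/ and viewed, about 8 in all and at most 12, crops included, and the job is handed in when it is done.

Besides the shell and the picture viewer there is one more tool, called after ">>>" as name(argument=value, ...) on one line, values as JSON. servo_tool: Moves the arm, as the interface text tells. Its arguments: {"type":"object","properties":{"series":{"type":"array"},"jaw":{"type":"number"},"force":{"type":"number"}},"required":["series"]}

```bash
mkdir -p pics
cat > h.py <<'E'
import numpy as np, cv2
from cell import arm, cams
def K(c):
    f=240/np.tan(np.radians(c["vertical_fov"])/2); return f,c["cx"],c["cy"]
def pose(name,s=None):
    c=cams.get_calibration(name)
    if name=="wrist":
        T=np.array(c["T_tool_cam"]); R=np.array(s["orientation"]).reshape(3,3)
        return K(c), R@T[:3,:3], R@T[:3,3]+np.array(s["eef_pos"])
    R=cv2.Rodrigues(np.array(c["rvec"],float))[0]; return K(c), R.T, -R.T@np.array(c["tvec"]).ravel()
def cast(name,px,z,s=None):
    (f,cx,cy),R,o=pose(name,s); px=np.atleast_2d(px).astype(float)
    d=np.c_[(px[:,0]-cx)/f,(px[:,1]-cy)/f,np.ones(len(px))]@R.T
    return o+d*((z-o[2])/d[:,2])[:,None]
def save(n,im): cv2.imwrite("pics/"+n,im[:,:,::-1])
E
python3 - <<'E'
from h import *
s=arm.observe();print({k:np.round(v,3).tolist() for k,v in s.items()})
for n in("top","scene","wrist"):
    c=cams.get_calibration(n);print(n,c)
    im=cams.grab_frame(n);np.save("pics/"+n+"0.npy",im);save(n+"0.png",im)
E
```

```text
{'t': 0.0, 'qpos': [-1.35, 0.592, 0.048, 1.61, -0.033, 0.943, -0.034], 'qvel': [0.002, 0.001, -0.002, 0.001, 0.001, -0.0, -0.001], 'joint_torque': [-0.0, -54.869, 1.547, -19.812, 0.009, 0.009, -0.0], 'eef_pos': [223.533, 688.829, 247.145], 'orientation': [[-0.951, 0.309, -0.001], [0.309, 0.951, -0.002], [-0.0, -0.002, -1.0]], 'wrist_force': [0.07, -0.104, 0.177], 'torque': [0.026, 0.011, -0.039], 'finger_gap': 85.448}
top {'vertical_fov': 55.659828197852676, 'cx': 308.5520799144381, 'cy': 239.52981117614672, 'rvec': array([ 2.10933576, -2.13277636,  0.17738364]), 'tvec': array([-43.9025745 , 563.16696862, 857.09280015])}
scene {'vertical_fov': 50.93854275671461, 'cx': 319.50305933974505, 'cy': 255.32865446841262, 'rvec': array([ 0.83568598,  2.37868743, -1.29614268]), 'tvec': array([ 464.68191752, -120.12923087, 1254.94968578])}
wrist {'vertical_fov': 71.56664520032675, 'cx': 326.27331098747095, 'cy': 241.17669718359815, 'T_tool_cam': array([[ 9.89696639e-04, -9.59849825e-01, -2.80512627e-01,
         7.05625047e+01],
       [ 9.99999238e-01,  1.15707664e-03, -4.31081924e-04,
         4.90871196e-01],
       [ 7.38348517e-04, -2.80511987e-01,  9.59850238e-01,
        -1.25373443e+02],
       [ 0.00000000e+00,  0.00000000e+00,  0.00000000e+00,
         1.00000000e+00]])}
```

View pics/top0.png

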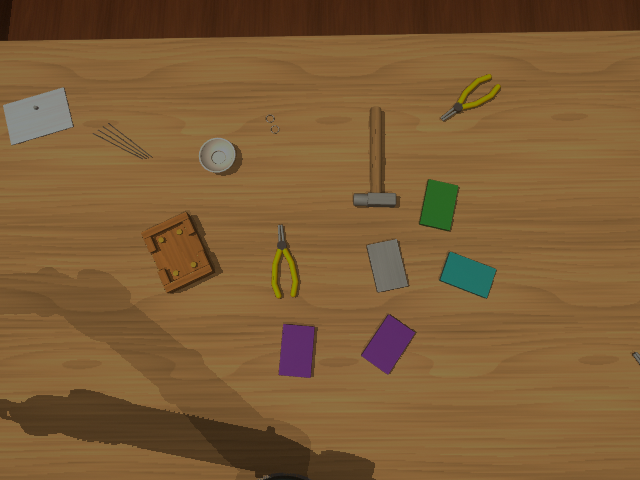

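View pics/scene0.png

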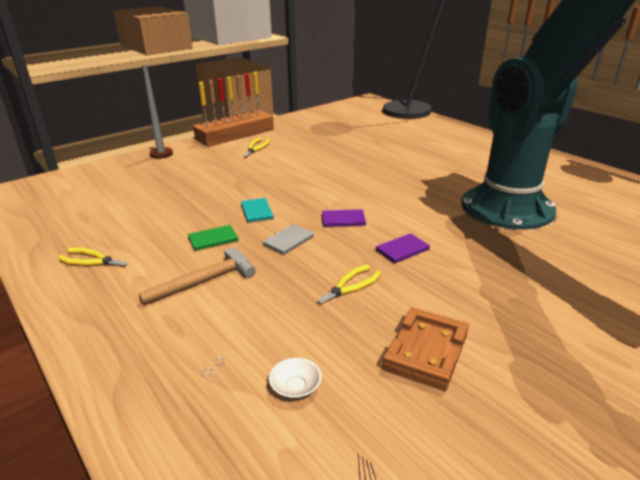

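Top view: the candidates shaped like the plate are grey (388,265), green (439,205), turquoise (468,275) and purple (298,350) and (388,344). There is also a white flat sheet at (38,115). The grey one at (388,265) fits bare steel. The block is at (179,252), pliers at (285,262), hammer at (376,160), dish at (217,156).

```bash
cat >> h.py <<'E'
def biggest(m,near=None):
    m=cv2.morphologyEx(m.astype(np.uint8)*255,cv2.MORPH_OPEN,np.ones((3,3)))
    cs=[c for c in cv2.findContours(m,cv2.RETR_EXTERNAL,cv2.CHAIN_APPROX_NONE)[0] if cv2.contourArea(c)>300]
    if near is not None: cs=[c for c in cs if cv2.pointPolygonTest(cv2.convexHull(c),near,True)>-5]
    return max(cs,key=cv2.contourArea)
def rect(name,c,z,s=None):
    p=cast(name,c.reshape(-1,2),z,s)[:,:2].astype(np.float32)
    (x,y),(w,h),a=cv2.minAreaRect(p)
    if w<h: w,h,a=h,w,a+90
    return np.round([x,y,w,h,(a+90)%180-90],1)
E
python3 - <<'E'
from h import *
im=np.load("pics/top0.npy");hsv=cv2.cvtColor(im,cv2.COLOR_RGB2HSV)
for p in [(388,265),(360,265),(179,252),(150,240),(120,260)]: print(p,hsv[p[1],p[0]])
c=biggest(hsv[...,1]<60,(388,265));print("plate",rect("top",c,12),cv2.minAreaRect(c))
# block: redder hue than bench
m=(hsv[...,0]<13)&(hsv[...,1]>120);m[:200]=0;m[310:]=0;m[:,:130]=0;m[:,230:]=0
cb=biggest(m);print("block",rect("top",cb,30),cv2.minAreaRect(cb))
for n,p in(("pliers",(285,262)),("hammerhead",(376,200)),("dish",(217,156)),("purp",(388,344)),("purp2",(298,350)),("green",(439,205)),("turq",(468,275))):print(n,cast("top",p,10).round())
o=im.copy();cv2.drawContours(o,[c,cb],-1,(255,0,255),1)
a=cv2.resize(o[200:320,330:450],(400,400),interpolation=cv2.INTER_CUBIC);b=cv2.resize(o[195:315,120:240],(400,400),interpolation=cv2.INTER_CUBIC)
save("crop1.png",np.hstack([a,b]))
E
```

```text
(388, 265) [ 25  27 112]
(360, 265) [ 16 147 137]
(179, 252) [ 15 189 131]
(150, 240) [ 14 186 129]
(120, 260) [ 17 147 142]
plate [ 514.5 -209.9   99.    63.5   11.1] ((386.8568115234375, 265.1844787597656), (48.45124053955078, 30.896442413330078), 76.90811157226562)Traceback (most recent call last):
  File "<stdin>", line 7, in <module>
  File "h.py", line 20, in biggest
    return max(cs,key=cv2.contourArea)
ValueError: max() iterable argument is empty
```

Run:
```python
from h import *
im=np.load("pics/top0.npy");hsv=cv2.cvtColor(im,cv2.COLOR_RGB2HSV)
c=biggest(hsv[...,1]<60,(388,265))
m=(hsv[...,1]>168);m[:205]=0;m[300:]=0;m[:,:135]=0;m[:,222:]=0
cb=biggest(m);print("block",rect("top",cb,30),cv2.minAreaRect(cb))
for n,p in(("pliers",(285,262)),("hammerhead",(376,200)),("dish",(217,156)),("purp",(388,344)),("purp2",(298,350)),("green",(439,205)),("turq",(468,275))):print(n,cast("top",p,10).round())
o=im.copy();cv2.drawContours(o,[c,cb],-1,(255,0,255),1)
a=cv2.resize(o[200:320,330:450],(400,400),interpolation=cv2.INTER_CUBIC);b=cv2.resize(o[195:315,120:240],(400,400),interpolation=cv2.INTER_CUBIC)
save("crop1.png",np.hstack([a,b]))
s=arm.observe();print(np.degrees(s["qpos"]).round(1))
```

```text
block [544.1 217.7 143.2 105.5  25.1] ((177.1945037841797, 252.5998077392578), (68.10164642333984, 53.24354553222656), 65.32313537597656)
pliers [[523.  -0.  10.]]
hammerhead [[ 653. -193.   10.]]
dish [[756. 147.  10.]]
purp [[ 356. -206.   10.]]
purp2 [[346. -26.  10.]]
green [[ 641. -325.   10.]]
turq [[ 492. -375.   10.]]
[-77.4  33.9   2.8  92.2  -1.9  54.   -1.9]
```

View pics/crop1.png

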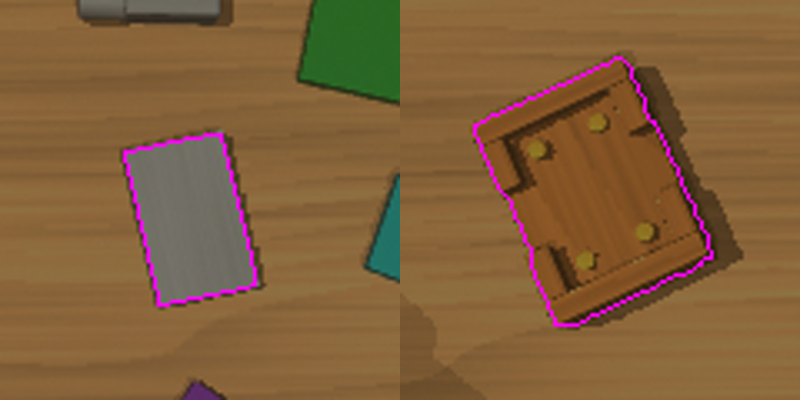

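The crop confirms the grey steel plate (contour 99 x 63.5 mm) with its long side at about 11°. The block lies at about (544,218), long side at about 25°. I'll go over the block first and look with the wrist camera.

>>> servo_tool(series=[[[-0.28,-0.22,0],0],[[-0.28,-0.22,0],0],[[-0.28,-0.22,0],0],[[-0.28,-0.22,0],0],[[-0.28,-0.22,0],0],[[-0.28,-0.22,0],0],[[-0.28,-0.22,0],0],[[-0.28,-0.22,0],0],[[-0.28,-0.22,0],0],[[-0.28,-0.22,0],0]], jaw=0)

```text
t: 0.98
eef_pos: [419.9, 392.2, 241.4]
orientation: [[-0.958, 0.287, -0.009], [0.287, 0.958, 0.002], [0.009, -0.001, -1.0]]
wrist_force: [0.9, 0.1, -1.0]
finger_gap: 84.9
```

>>> servo_tool(series=[[[-0.3,-0.24,0],0],[[-0.3,-0.24,0],0],[[-0.3,-0.24,0],0],[[-0.3,-0.24,0],0],[[-0.3,-0.24,0],-0.039],[[-0.1,-0.08,0],-0.039],[[0,0,0],-0.039],[[0,0,0],-0.039],[[0,0,0],-0.039],[[0,0,0],-0.039]])

```text
t: 1.82
eef_pos: [548.1, 199.6, 238.4]
orientation: [[-0.899, -0.439, -0.008], [-0.439, 0.899, -0.007], [0.01, -0.003, -1.0]]
wrist_force: [0.0, 0.3, 0.4]
finger_gap: 85.4
```

>>> servo_tool(series=[[[0,0,0],0],[[0,0,0],0]])

```text
t: 1.98
eef_pos: [548.1, 198.5, 237.9]
orientation: [[-0.899, -0.437, -0.009], [-0.437, 0.899, -0.007], [0.011, -0.003, -1.0]]
wrist_force: [0.2, 0.6, -0.3]
finger_gap: 85.3
```

Run:
```python
from h import *
s=arm.observe();im=cams.grab_frame("wrist");np.save("pics/wb.npy",im);save("wb.png",im)
import pickle;pickle.dump(s,open("pics/wb.pkl","wb"))
print(s["t"],s["eef_pos"],s["orientation"],np.abs(s["qvel"]).max())
```

```text
1.9833 [548.094792   198.46465593 237.9181859 ] [[-0.89945752 -0.43691878 -0.00884029]
 [-0.43686683  0.89949706 -0.00724032]
 [ 0.01111524 -0.00265033 -0.99993471]] 0.022415439532223132
```

View pics/wb.png

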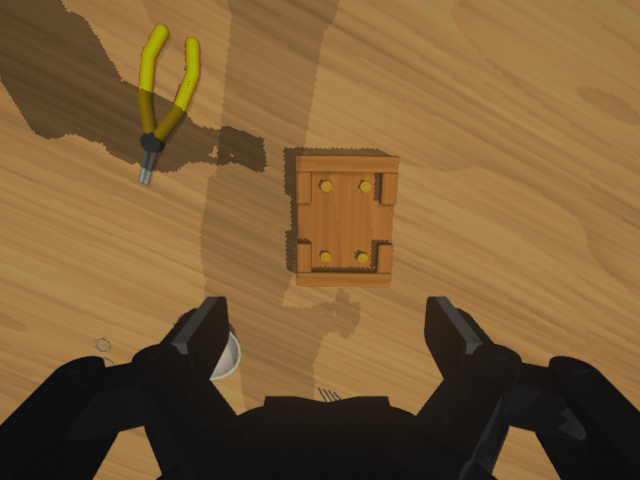

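Run:
```python
from h import *
im=np.load("pics/wb.npy")
save("wbc.png",cv2.resize(im[140:300,275:415],(700,800),interpolation=cv2.INTER_CUBIC)[:,:][:800:1][0:800] if 0 else cv2.resize(im[145:295,280:410],(520,600),interpolation=cv2.INTER_CUBIC))
```

```text
(no output)
```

View pics/wbc.png

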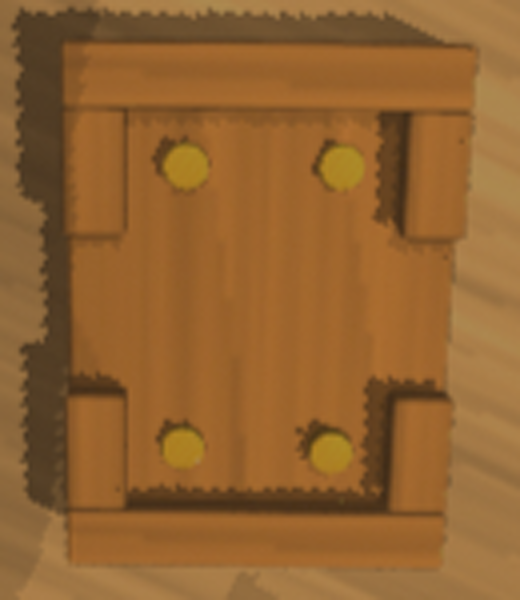

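Run:
```python
from h import *
import pickle;s=pickle.load(open("pics/wb.pkl","rb"))
px=np.array([(64,44),(476,46),(442,568),(68,566)])/4+[280-.4,145-.4]
p=cast("wrist",px,30,s);print(p.round(1),p.mean(0).round(1))
e=[np.linalg.norm(p[i]-p[i-1]) for i in range(4)];print(np.round(e,1))
for a,b in((0,3),(1,2)):d=p[a]-p[b];print(np.degrees(np.arctan2(d[1],d[0])))
for a,b in((0,1),(3,2)):d=p[a]-p[b];print(np.degrees(np.arctan2(d[1],d[0])))
# pocket inner corners at rim height
q=cast("wrist",np.array([(126,107),(405,110),(389,512),(126,510)])/4+[280-.4,145-.4],30,s);print(q.round(1),q.mean(0).round(1))
b=cast("wrist",np.array([(186,165),(342,165),(331,452),(182,448)])/4+[280-.4,145-.4],23,s);print(b.round(1),b.mean(0).round(1),np.linalg.norm(b[0]-b[1]),np.linalg.norm(b[0]-b[3]))
```

```text
[[505.8 143.8  30. ]
 [462.4 234.   30. ]
 [586.  292.9  30. ]
 [629.9 201.7  30. ]] [546.  218.1  30. ]
[136.9 100.1 136.9 101.2]
-155.00402698251727
-154.53454098291994
-64.30110777618341
-64.28575408023185
[[512.8 163.8  30. ]
 [483.4 225.8  30. ]
 [578.  272.3  30. ]
 [608.4 208.9  30. ]] [545.6 217.7  30. ]
[[519.7 183.5  23. ]
 [502.4 219.2  23. ]
 [571.6 252.3  23. ]
 [588.2 215.7  23. ]] [545.5 217.7  23. ] 39.62521226504224 75.65836351324732
```

>>> servo_tool(series=[[[0.174,-0.293,0],0],[[0.174,-0.293,0],0],[[0.174,-0.293,0],0],[[0.174,-0.293,0],0],[[0.174,-0.293,0],0],[[0.174,-0.293,0],0],[[0.174,-0.293,0],0],[[0.174,-0.293,0],0],[[0.174,-0.293,0],0],[[0.174,-0.293,0],0]])

```text
t: 2.87
eef_pos: [520.0, -137.9, 239.2]
orientation: [[-0.899, -0.439, -0.004], [-0.439, 0.899, 0.001], [0.003, 0.002, -1.0]]
wrist_force: [1.0, -0.2, -0.7]
finger_gap: 85.3
```

>>> servo_tool(series=[[[0.174,-0.293,0],0],[[0.174,-0.293,0],0],[[0,0,0.1],0.03],[[0,0,0.2],0.03],[[0,0,0.2],0.02],[[0,0,0],0],[[0,0,0],0]])

```text
t: 3.45
eef_pos: [512.8, -223.0, 190.1]
orientation: [[-0.987, -0.158, 0.001], [-0.158, 0.987, -0.009], [0.0, -0.009, -1.0]]
wrist_force: [0.7, 0.0, 0.3]
finger_gap: 85.1
```

Run:
```python
from h import *
s=arm.observe();im=cams.grab_frame("wrist");save("wp.png",im)
print(s["t"],s["eef_pos"],np.array(s["orientation"]).round(4).tolist())
hsv=cv2.cvtColor(im,cv2.COLOR_RGB2HSV)
m=(hsv[...,1]<60)&(hsv[...,2]>70)
(f,cx,cy),R,o=pose("wrist",s);d=R.T@(np.array([514.5,-210,12])-o);px=(cx+f*d[0]/d[2],cy+f*d[1]/d[2]);print(px)
c=biggest(m,px);print(rect("wrist",c,12,s),c.reshape(-1,2).min(0),c.reshape(-1,2).max(0))
```

```text
3.45 [ 512.8206745  -222.9567763   190.10615269] [[-0.9874, -0.158, 0.0011], [-0.158, 0.9874, -0.0091], [0.0003, -0.0091, -1.0]]
(np.float64(341.39439443738047), np.float64(226.47751197639414))
[ 514.8 -213.7   99.5   62.8   11.3] [302 172] [371 276]
```

View pics/wp.png

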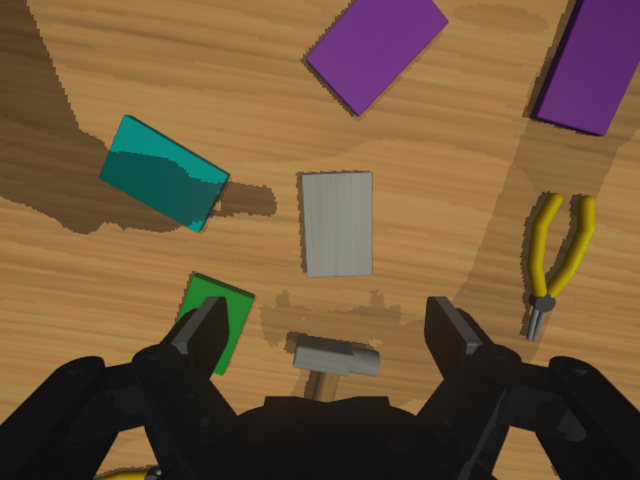

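The grey plate is at (337,224) in the wrist view, at about (515,-213) and 11.3°. I'll descend and re-measure closer.

>>> servo_tool(series=[[[-0.036,0.1,0.2],-0.012],[[0,0,0.25],0],[[0,0,0.25],0],[[0,0,0.2],0],[[0,0,0.1],0],[[0,0,0],0],[[0,0,0],0]])

```text
t: 4.08
eef_pos: [524.7, -210.3, 95.5]
orientation: [[-0.978, -0.208, 0.019], [-0.209, 0.978, -0.011], [-0.016, -0.015, -1.0]]
wrist_force: [-1.0, 0.5, -0.2]
finger_gap: 85.5
```

Run:
```python
from h import *
s=arm.observe();im=cams.grab_frame("wrist");save("wp2.png",im)
print(s["t"],s["eef_pos"],np.array(s["orientation"]).round(4).tolist())
hsv=cv2.cvtColor(im,cv2.COLOR_RGB2HSV)
m=(hsv[...,1]<60)&(hsv[...,2]>70)
(f,cx,cy),R,o=pose("wrist",s);d=R.T@(np.array([514.5,-213,12])-o);px=(cx+f*d[0]/d[2],cy+f*d[1]/d[2]);print(px)
c=biggest(m,px);print(rect("wrist",c,12,s),c.reshape(-1,2).min(0),c.reshape(-1,2).max(0))
```

```text
4.0833 [ 524.65304503 -210.30780889   95.54276579] [[-0.9779, -0.2083, 0.0187], [-0.2085, 0.978, -0.0114], [-0.0159, -0.015, -0.9998]]
(np.float64(327.40466438639857), np.float64(237.75993495210278))
[ 514.8 -213.4   99.3   63.1   11.2] [277 159] [379 307]
```

>>> servo_tool(series=[[[0.06,0,0],0.004],[[0.055,0,0.1],0],[[0,0,0.1],0],[[0,0,0.1],0],[[0,0,0.1],0],[[0,0,0.1],0],[[0,0,0.1],0],[[0,0,0.06],0],[[0,0,0],0],[[0,0,0],0]])

```text
t: 4.97
eef_pos: [519.1, -215.5, 29.8]
orientation: [[-0.981, -0.193, 0.03], [-0.194, 0.981, -0.015], [-0.027, -0.021, -0.999]]
wrist_force: [0.3, -0.5, -0.7]
finger_gap: 85.2
```

>>> servo_tool(series=[[[0.044,0.034,0],0],[[0,0,0],0],[[0,0,0.04],0],[[0,0,0.04],0],[[0,0,0],0]])

```text
t: 5.38
eef_pos: [514.4, -212.9, 21.8]
orientation: [[-0.981, -0.194, 0.031], [-0.194, 0.981, -0.016], [-0.028, -0.021, -0.999]]
wrist_force: [-0.3, 0.9, -0.2]
finger_gap: 85.1
```

Run:
```python
from h import *
s=arm.observe();im=cams.grab_frame("wrist");save("wp3.png",im)
print(s["t"],s["eef_pos"],np.array(s["orientation"]).round(4).tolist(),s["wrist_force"])
hsv=cv2.cvtColor(im,cv2.COLOR_RGB2HSV)
m=(hsv[...,1]<60)&(hsv[...,2]>70)
c=biggest(m,(322,230));print(rect("wrist",c,12,s))
```

```text
5.3833 [ 514.3897804  -212.87279945   21.7984231 ] [[-0.9806, -0.1935, 0.0315], [-0.1941, 0.9809, -0.0156], [-0.0279, -0.0214, -0.9994]] [-0.32944322  0.91299052 -0.24618092]
[ 514.1 -213.5  100.4   63.1   11.2]
```

View pics/wp3.png

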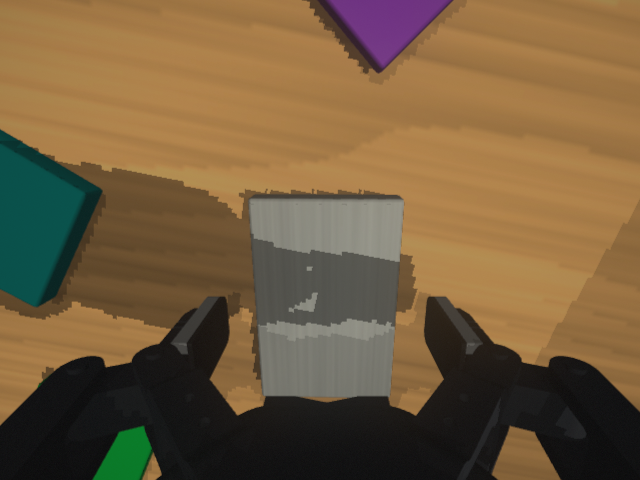

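Jaws at columns 228 and 425 straddle the plate (253–398 at finger level), centred. Now I'll feel down gently.

>>> servo_tool(series=[[[0,0,0.02],0],[[0,0,0.02],0],[[0,0,0],0]])

```text
t: 5.68
eef_pos: [515.1, -213.2, 18.0]
orientation: [[-0.981, -0.193, 0.033], [-0.194, 0.981, -0.016], [-0.029, -0.022, -0.999]]
wrist_force: [0.2, 0.0, -0.3]
finger_gap: 85.6
```

>>> servo_tool(series=[[[0,0,0.02],0],[[0,0,0.02],0],[[0,0,0],0]])

```text
t: 5.93
eef_pos: [515.5, -213.4, 13.7]
orientation: [[-0.981, -0.193, 0.033], [-0.194, 0.981, -0.016], [-0.029, -0.022, -0.999]]
wrist_force: [-0.4, 0.2, -0.1]
finger_gap: 85.2
```

>>> servo_tool(series=[[[0,0,0.02],0],[[0,0,0],0]])

```text
t: 6.1
eef_pos: [515.5, -213.4, 11.4]
orientation: [[-0.981, -0.193, 0.033], [-0.194, 0.981, -0.016], [-0.029, -0.022, -0.999]]
wrist_force: [0.3, -0.6, -0.8]
finger_gap: 85.4
```

>>> servo_tool(series=[[[0,0,-0.01],0],[[0,0,0],0],[[0,0,0],0],[[0,0,0],0],[[0,0,0],0],[[0,0,0],0]], jaw=1, force=60)

```text
t: 6.6
eef_pos: [515.3, -213.3, 12.8]
orientation: [[-0.981, -0.193, 0.033], [-0.194, 0.981, -0.016], [-0.029, -0.022, -0.999]]
wrist_force: [-0.4, 0.1, 0.3]
finger_gap: 62.0
```

>>> servo_tool(series=[[[0,0,-0.04],0],[[0,0,-0.08],0],[[0,0,-0.15],0],[[0,0,-0.15],0],[[0,0,-0.2],0],[[0,0,-0.2],0],[[0,0,-0.15],0],[[0,0,0],0],[[0,0,0],0]])

```text
t: 7.35
eef_pos: [504.9, -209.0, 111.6]
orientation: [[-0.981, -0.194, 0.018], [-0.194, 0.981, -0.011], [-0.015, -0.014, -1.0]]
wrist_force: [-0.3, 1.2, -4.4]
finger_gap: 62.0
```

>>> servo_tool(series=[[[-0.05,0.15,0],0],[[-0.094,0.316,0],0],[[-0.094,0.316,0],0],[[-0.094,0.316,0],0],[[-0.094,0.316,0],0],[[-0.094,0.316,0],0],[[-0.094,0.316,0],0],[[-0.094,0.316,0],0],[[-0.094,0.316,0],0],[[-0.094,0.316,0],0]])

```text
t: 8.18
eef_pos: [530.2, 100.3, 96.7]
orientation: [[-0.985, -0.171, -0.0], [-0.171, 0.985, -0.021], [0.004, -0.021, -1.0]]
wrist_force: [1.8, 0.3, -5.5]
finger_gap: 62.2
```

>>> servo_tool(series=[[[-0.094,0.316,0],0],[[-0.094,0.316,0],0],[[-0.094,0.316,0],-0.02],[[-0.02,0.07,0],-0.02],[[0,0,0],-0.02],[[0,0,0],-0.02],[[0,0,0],0],[[0,0,0],0]])

```text
t: 8.85
eef_pos: [534.0, 227.4, 82.4]
orientation: [[-0.898, -0.44, -0.014], [-0.44, 0.898, -0.019], [0.021, -0.011, -1.0]]
wrist_force: [0.4, -0.5, -6.7]
finger_gap: 62.3
```

Run:
```python
from h import *
s=arm.observe();im=cams.grab_frame("wrist");save("wc.png",im)
print(s["t"],s["eef_pos"],np.array(s["orientation"]).round(4).tolist(),s["wrist_force"])
```

```text
8.85 [533.97538955 227.44105406  82.4068803 ] [[-0.8977, -0.4405, -0.0139], [-0.4402, 0.8977, -0.0189], [0.0208, -0.0109, -0.9997]] [ 0.35732921 -0.50970109 -6.72791487]
```

View pics/wc.png

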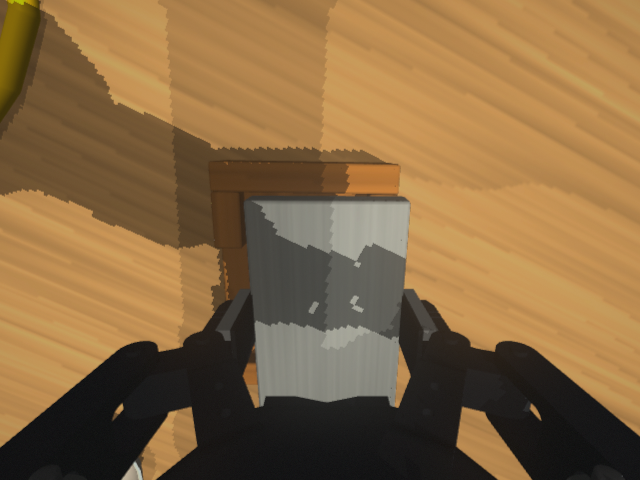

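```bash
cat >> h.py <<'E'
def fit(s,C=(545.7,218.0),A=25.4):
    R=np.array(s["orientation"]).reshape(3,3);p=np.array(s["eef_pos"])
    pc=p+R@np.array([0.8,0,12.8])      # plate underside centre
    ang=np.degrees(np.arctan2(R[1,1],R[0,1]))-90
    d=np.array([C[0]-pc[0],C[1]-pc[1],0]); return pc.round(1),round(ang,2),(R.T@d).round(1),"yaw",round((ang-A)/180,4),"tiltdeg",np.degrees(R[:2,2]).round(2)
E
python3 - <<'E'
from h import *
s=arm.observe();R=np.array(s["orientation"]);p=np.array(s["eef_pos"])
q=cast("wrist",[(247,200),(409,200)],82,s);print(((q-p)@R).round(1))
r=cast("wrist",[(210,163),(400,165)],30,s);print(r.round(1),np.degrees(np.arctan2(*(r[0]-r[1])[[1,0]])))
a=np.radians(25.4);u=np.array([np.cos(a),np.sin(a)]);v=np.array([-u[1],u[0]])
print([(np.array([545.7,218])-69*u+k*51*v).round(1) for k in(-1,1)])
print(fit(s))
E
```

```text
[[ 49.8 -30.6   1.7]
 [ 49.9  31.4   1. ]]
[[505.4 144.1  30. ]
 [462.3 234.1  30. ]] -64.39738188782756
[array([505.2, 142.3]), array([461.5, 234.5])]
(array([532.8, 226.5,  69.5]), np.float64(26.11), array([ -7.8, -13.3,  -0. ]), 'yaw', np.float64(0.0039), 'tiltdeg', array([-0.83, -1.11]))
```

>>> servo_tool(series=[[[-0.036,-0.067,0],0.003],[[-0.036,-0.067,0],0],[[0,0,0.06],0],[[0,0,0.08],0],[[0,0,0.08],0],[[0,0,0.06],0],[[0,0,0],0],[[0,0,0],0]])

```text
t: 9.57
eef_pos: [547.2, 211.6, 49.7]
orientation: [[-0.907, -0.422, -0.016], [-0.421, 0.907, -0.023], [0.024, -0.014, -1.0]]
wrist_force: [0.4, -0.7, -5.4]
finger_gap: 62.4
```

```bash
sed -i 's/\[0.8,0,12.8\]/[0.3,0,12.8]/;s/A=25.4/A=25.5/' h.py; python3 -c "
from h import *
print(fit(arm.observe()))"
```

```text
(array([546.7, 211.2,  36.9]), np.float64(24.95), array([-1.9,  6.6, -0.1]), 'yaw', np.float64(-0.003), 'tiltdeg', array([-0.92, -1.33]))
```

>>> servo_tool(series=[[[-0.02,0.066,0],-0.003],[[0,0,0],0],[[0,0,0.02],0],[[0,0,0],0],[[0,0,0],0]])

```text
t: 9.98
eef_pos: [545.7, 220.7, 47.6]
orientation: [[-0.901, -0.433, -0.016], [-0.433, 0.901, -0.022], [0.024, -0.013, -1.0]]
wrist_force: [-0.4, -0.1, -5.3]
finger_gap: 61.9
```

```bash
python3 -c "
from h import *
s=arm.observe();print(fit(s))
im=cams.grab_frame('wrist');save('wc2.png',cv2.resize(im[120:440,180:460],(560,600)))"
```

```text
(array([545.3, 220.3,  34.8]), np.float64(25.66), array([ 0.6, -2.2,  0. ]), 'yaw', np.float64(0.0009), 'tiltdeg', array([-0.91, -1.27]))
```

View pics/wc2.png

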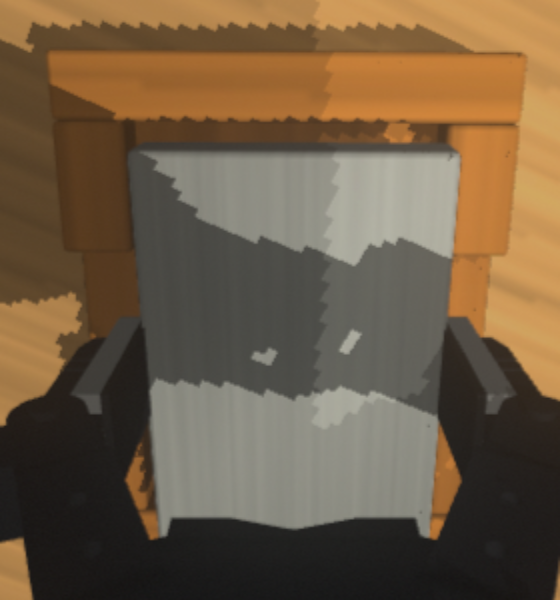

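The plate sits about 2 mm right of the pocket centre in the picture (plate 132–458, pocket walls 132–445), matching the numbers. I'll correct that, then lower.

>>> servo_tool(series=[[[0.006,-0.022,0],0],[[0,0,0],0],[[0,0,0],0]])

```text
t: 10.28
eef_pos: [546.4, 218.3, 48.1]
orientation: [[-0.901, -0.433, -0.015], [-0.433, 0.901, -0.022], [0.023, -0.013, -1.0]]
wrist_force: [-0.2, 0.8, -5.7]
finger_gap: 61.8
```

>>> servo_tool(series=[[[0,0,0.02],0],[[0,0,0.015],0],[[0,0,0],0]])

```text
t: 10.53
eef_pos: [546.6, 217.7, 44.5]
orientation: [[-0.902, -0.432, -0.015], [-0.432, 0.902, -0.022], [0.023, -0.013, -1.0]]
wrist_force: [-0.2, 0.3, -5.2]
finger_gap: 62.3
```

```bash
python3 -c "
from h import *
s=arm.observe();print(fit(s),s['wrist_force'])"
```

```text
(array([546.2, 217.3,  31.7]), np.float64(25.62), array([ 0.1,  0.8, -0. ]), 'yaw', np.float64(0.0006), 'tiltdeg', array([-0.85, -1.26])) [-0.18263883  0.29373863 -5.19760879]
```

>>> servo_tool(series=[[[0,0.006,0.015],0],[[0,0.003,0.015],0],[[0,0.003,0.01],0],[[0,0,0],0]])

```text
t: 10.87
eef_pos: [545.9, 218.7, 39.8]
orientation: [[-0.902, -0.432, -0.015], [-0.432, 0.902, -0.022], [0.023, -0.013, -1.0]]
wrist_force: [0.4, 0.3, -5.4]
finger_gap: 62.1
```

```bash
python3 -c "
from h import *
s=arm.observe();print(fit(s),s['wrist_force'])"
```

```text
(array([545.4, 218.3,  27. ]), np.float64(25.61), array([-0.1, -0.4,  0. ]), 'yaw', np.float64(0.0006), 'tiltdeg', array([-0.87, -1.26])) [ 0.4370128   0.32870812 -5.42213162]
```

>>> servo_tool(series=[[[0,0,0.01],0],[[0,0,0.005],0],[[0,0,0],0]])

```text
t: 11.12
eef_pos: [545.9, 218.8, 38.8]
orientation: [[-0.902, -0.432, -0.015], [-0.432, 0.902, -0.022], [0.023, -0.013, -1.0]]
wrist_force: [-0.3, 0.4, -2.6]
finger_gap: 62.2
```

>>> servo_tool(series=[[[0,0,0.01],0],[[0,0,0],0]])

```text
t: 11.28
eef_pos: [545.9, 218.7, 38.7]
orientation: [[-0.902, -0.432, -0.015], [-0.432, 0.902, -0.022], [0.023, -0.013, -1.0]]
wrist_force: [-2.1, -1.2, -0.9]
finger_gap: 62.1
```

>>> servo_tool(series=[[[0,0,0.01],0],[[0,0,0],0]])

```text
t: 11.45
eef_pos: [545.9, 218.7, 38.4]
orientation: [[-0.902, -0.432, -0.015], [-0.432, 0.902, -0.022], [0.022, -0.013, -1.0]]
wrist_force: [-1.2, -0.4, -0.1]
finger_gap: 62.2
```

>>> servo_tool(series=[[[0,0,0.01],0],[[0,0,0.005],0],[[0,0,0],0]])

```text
t: 11.7
eef_pos: [545.9, 218.7, 37.7]
orientation: [[-0.902, -0.432, -0.014], [-0.432, 0.902, -0.021], [0.022, -0.013, -1.0]]
wrist_force: [-2.2, -0.6, 2.3]
finger_gap: 62.1
```

>>> servo_tool(series=[[[0,0,0],0],[[0,0,0],0],[[0,0,0],0]], jaw=0.18)

```text
t: 11.95
eef_pos: [548.1, 219.6, 37.7]
orientation: [[-0.902, -0.432, -0.01], [-0.432, 0.902, -0.02], [0.018, -0.013, -1.0]]
wrist_force: [0.1, -0.2, -0.6]
finger_gap: 70.3
```

>>> servo_tool(series=[[[0,0,0],0],[[0,0,0],0],[[0,0,0],0],[[0,0,-0.04],0],[[0,0,-0.1],0],[[0,0,-0.2],0],[[0,0,-0.2],0],[[0,0,-0.1],0],[[0,0,0],0],[[0,0,0],0]], jaw=0)

```text
t: 12.78
eef_pos: [550.0, 221.3, 106.6]
orientation: [[-0.902, -0.432, -0.008], [-0.432, 0.902, -0.019], [0.015, -0.013, -1.0]]
wrist_force: [-0.2, -0.8, -0.2]
finger_gap: 85.6
```

```bash
python3 -c "
from h import *
s=arm.observe();print(fit(s),s['t'],s['eef_pos'],s['wrist_force'])
im=cams.grab_frame('wrist');save('wd.png',im[60:420,100:560]);np.save('pics/wd.npy',im)"
```

```text
(array([549.6, 221. ,  93.8]), np.float64(25.59), array([ 4.8, -1. ,  0.1]), 'yaw', np.float64(0.0005), 'tiltdeg', array([-0.45, -1.07])) 12.7833 [550.01522476 221.34089777 106.58548487] [-0.18951699 -0.84116508 -0.17529867]
```

View pics/wd.png

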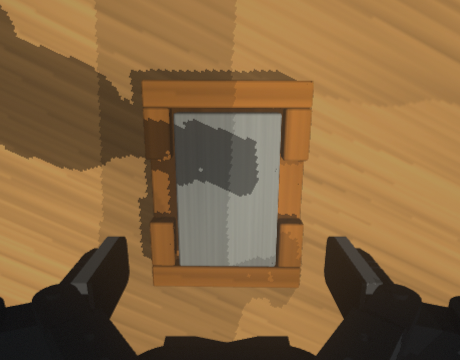

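The plate lies in the pocket (picture: plate 173–282, rim all round with gaps on each side). Next I shut the jaws and go over the first corner at block (+34,+14).

>>> servo_tool(series=[[[-0.15,0.065,0],0],[[-0.14,0.065,0],0],[[0,0,0.1],0],[[0,0,0.1],0],[[0,0,0.1],0],[[0,0,0.1],0],[[0,0,0.04],0],[[0,0,0],0],[[0,0,0],0]], jaw=1, force=60)

```text
t: 13.58
eef_pos: [565.6, 241.2, 51.7]
orientation: [[-0.903, -0.43, -0.017], [-0.43, 0.903, -0.024], [0.026, -0.014, -1.0]]
wrist_force: [-1.6, 1.0, 6.1]
finger_gap: 0.2
```

```bash
cat >> h.py <<'E'
def tip(C=(545.7,218.0),A=25.5):
    s=arm.observe();R=np.array(s["orientation"]);p=np.array(s["eef_pos"])+R@[0,0,17.]
    a=np.radians(A);u=np.array([np.cos(a),np.sin(a)]);d=p[:2]-C
    print("t",round(s["t"],2),"block xy",np.round([d@u,d@[-u[1],u[0]]],1),"tipz",p[2].round(1),"F",np.round(s["wrist_force"],1),"tilt",np.degrees(R[:2,2]).round(2),"gap",s["finger_gap"])
E
python3 -c "
from h import *
tip()"
```

```text
t 13.58 block xy [27.5 12.1] tipz 34.8 F [-1.6  1.   6.1] tilt [-1.   -1.35] gap 0.15434363978368051
```

>>> servo_tool(series=[[[0,0,-0.05],0],[[-0.065,0.02,-0.02],0],[[0,0,0],0]])

```text
t: 13.83
eef_pos: [570.1, 244.9, 58.5]
orientation: [[-0.903, -0.429, -0.019], [-0.429, 0.903, -0.025], [0.028, -0.014, -1.0]]
wrist_force: [0.7, 1.3, 0.1]
finger_gap: 0.1
```

>>> servo_tool(series=[[[0,0,0.03],0],[[0,0,0.03],0],[[0,0,0.01],0],[[0,0,0.01],0]])

```text
t: 14.17
eef_pos: [570.5, 244.5, 50.9]
orientation: [[-0.903, -0.429, -0.018], [-0.428, 0.903, -0.025], [0.027, -0.015, -1.0]]
wrist_force: [-1.7, 0.3, 7.4]
finger_gap: -0.1
```

```bash
python3 -c "
from h import *
tip()"
```

```text
t 14.17 block xy [33.4 13. ] tipz 33.9 F [-1.7  0.3  7.4] tilt [-1.05 -1.42] gap -0.1126068710377684
```

Corner contact at 33.9. Press on in small steps.

>>> servo_tool(series=[[[0,0,0.02],0],[[0,0,0.02],0]])

```text
t: 14.33
eef_pos: [570.4, 245.1, 49.0]
orientation: [[-0.903, -0.429, -0.019], [-0.428, 0.903, -0.024], [0.027, -0.014, -1.0]]
wrist_force: [-2.7, -1.4, 16.1]
finger_gap: 0.0
```

>>> servo_tool(series=[[[0,0,0.02],0],[[0,0,0.02],0]])

```text
t: 14.5
eef_pos: [570.6, 245.1, 48.6]
orientation: [[-0.903, -0.428, -0.019], [-0.428, 0.903, -0.024], [0.028, -0.013, -1.0]]
wrist_force: [-2.6, -0.9, 16.1]
finger_gap: -0.2
```

>>> servo_tool(series=[[[0,0,0.02],0],[[0,0,0.02],0]])

```text
t: 14.67
eef_pos: [570.6, 245.1, 48.6]
orientation: [[-0.904, -0.428, -0.02], [-0.428, 0.904, -0.024], [0.028, -0.013, -1.0]]
wrist_force: [-3.3, -1.8, 15.8]
finger_gap: 0.1
```

>>> servo_tool(series=[[[0,0,0.03],0],[[0,0,0.03],0]])

```text
t: 14.83
eef_pos: [570.7, 245.0, 48.0]
orientation: [[-0.904, -0.428, -0.02], [-0.427, 0.904, -0.023], [0.029, -0.012, -1.0]]
wrist_force: [-4.9, -1.5, 27.5]
finger_gap: 0.3
```

>>> servo_tool(series=[[[0,0,0.03],0],[[0,0,0.03],0]])

```text
t: 15.0
eef_pos: [570.7, 245.0, 48.0]
orientation: [[-0.904, -0.427, -0.021], [-0.426, 0.904, -0.023], [0.029, -0.012, -1.0]]
wrist_force: [-4.7, -1.4, 21.7]
finger_gap: 0.3
```

>>> servo_tool(series=[[[0,0,-0.08],0],[[0,0,-0.08],0],[[0.2,-0.08,0],0],[[0.25,-0.1,0],0],[[0.23,-0.1,0],0],[[0,0,0],0],[[0,0,0],0]])

```text
t: 15.58
eef_pos: [521.1, 190.8, 69.2]
orientation: [[-0.903, -0.428, -0.017], [-0.428, 0.904, -0.02], [0.024, -0.011, -1.0]]
wrist_force: [0.2, 1.3, 1.1]
finger_gap: -0.3
```

```bash
python3 -c "
from h import *
tip()"
```

```text
t 15.58 block xy [-34.3 -14.2] tipz 52.2 F [0.2 1.3 1.1] tilt [-0.95 -1.16] gap -0.25592758841542157
```

>>> servo_tool(series=[[[0,0,0.05],0],[[0,0,0.05],0],[[0,0,0.02],0],[[0,0,0],0]])

```text
t: 15.92
eef_pos: [522.6, 192.0, 55.9]
orientation: [[-0.903, -0.429, -0.015], [-0.429, 0.903, -0.019], [0.022, -0.011, -1.0]]
wrist_force: [0.6, 0.2, -0.3]
finger_gap: 0.1
```

>>> servo_tool(series=[[[0,0,0.02],0],[[0,0,0.02],0],[[0,0,0.02],0]])

```text
t: 16.17
eef_pos: [523.3, 192.4, 49.7]
orientation: [[-0.903, -0.43, -0.016], [-0.43, 0.903, -0.02], [0.023, -0.011, -1.0]]
wrist_force: [-1.8, -3.2, 17.8]
finger_gap: 0.3
```

>>> servo_tool(series=[[[0,0,0.02],0],[[0,0,0.02],0],[[0,0,0.02],0]])

```text
t: 16.42
eef_pos: [523.1, 192.1, 48.0]
orientation: [[-0.903, -0.429, -0.018], [-0.429, 0.903, -0.021], [0.025, -0.011, -1.0]]
wrist_force: [-4.0, -1.0, 19.1]
finger_gap: 0.2
```

>>> servo_tool(series=[[[0,0,0.025],0],[[0,0,0.025],0],[[0,0,0.025],0]])

```text
t: 16.67
eef_pos: [523.1, 192.3, 47.4]
orientation: [[-0.903, -0.429, -0.019], [-0.429, 0.903, -0.021], [0.026, -0.011, -1.0]]
wrist_force: [-4.9, -1.7, 23.4]
finger_gap: 0.3
```

>>> servo_tool(series=[[[0,0,0.03],0],[[0,0,0.03],0]])

```text
t: 16.83
eef_pos: [523.1, 192.4, 47.1]
orientation: [[-0.903, -0.429, -0.019], [-0.428, 0.903, -0.02], [0.026, -0.01, -1.0]]
wrist_force: [-6.2, -2.4, 29.9]
finger_gap: -0.5
```

>>> servo_tool(series=[[[0,0,-0.08],0],[[0,0,-0.08],0],[[-0.2,0,0],0],[[-0.25,0,0],0],[[-0.21,0,0],0],[[0,0,0],0],[[0,0,0],0]])

```text
t: 17.42
eef_pos: [585.2, 223.0, 64.6]
orientation: [[-0.903, -0.43, -0.017], [-0.429, 0.903, -0.019], [0.024, -0.01, -1.0]]
wrist_force: [-1.7, -0.6, 0.4]
finger_gap: 0.3
```

```bash
python3 -c "
from h import *
tip()"
```

```text
t 17.42 block xy [ 37.4 -12.7] tipz 47.6 F [-1.7 -0.6  0.4] tilt [-0.98 -1.08] gap 0.3238115465360644
```

>>> servo_tool(series=[[[0.03,-0.013,0.03],0],[[0,0,0.04],0],[[0,0,0.02],0],[[0,0,0.02],0],[[0,0,0.02],0]])

```text
t: 17.83
eef_pos: [578.9, 218.4, 49.9]
orientation: [[-0.903, -0.43, -0.022], [-0.429, 0.903, -0.021], [0.028, -0.01, -1.0]]
wrist_force: [-0.1, 0.3, 0.4]
finger_gap: -0.1
```

>>> servo_tool(series=[[[0,0,0.02],0],[[0,0,0.02],0],[[0,0,0.02],0]])

```text
t: 18.08
eef_pos: [578.5, 218.0, 47.1]
orientation: [[-0.903, -0.429, -0.023], [-0.429, 0.903, -0.021], [0.03, -0.009, -1.0]]
wrist_force: [-3.7, -1.5, 19.6]
finger_gap: 0.2
```

>>> servo_tool(series=[[[0,0,0.025],0],[[0,0,0.025],0],[[0,0,0.025],0]])

```text
t: 18.33
eef_pos: [578.4, 218.0, 47.1]
orientation: [[-0.903, -0.428, -0.023], [-0.428, 0.904, -0.02], [0.03, -0.008, -1.0]]
wrist_force: [-4.0, -1.7, 17.5]
finger_gap: 0.1
```

>>> servo_tool(series=[[[0,0,0.03],0],[[0,0,0.03],0]])

```text
t: 18.5
eef_pos: [578.5, 218.0, 47.1]
orientation: [[-0.904, -0.428, -0.024], [-0.427, 0.904, -0.02], [0.03, -0.008, -1.0]]
wrist_force: [-5.8, -1.1, 22.4]
finger_gap: 0.2
```

```bash
python3 -c "
from h import *
tip()"
```

```text
t 18.5 block xy [ 29.1 -14.2] tipz 30.1 F [-5.8 -1.1 22.4] tilt [-1.35 -1.12] gap 0.19663231525700695
```

>>> servo_tool(series=[[[0,0,-0.08],0],[[0,0,-0.08],0],[[0.2,0.09,0],0],[[0.22,0.1,0],0],[[0.22,0.09,0],0],[[0,0,0],0],[[0,0,0],0]])

```text
t: 19.08
eef_pos: [509.4, 216.3, 68.6]
orientation: [[-0.905, -0.426, -0.016], [-0.426, 0.905, -0.017], [0.022, -0.008, -1.0]]
wrist_force: [0.8, -1.2, 0.1]
finger_gap: -0.2
```

>>> servo_tool(series=[[[0,0,0.04],0],[[0,0,0.04],0],[[0,0,0.02],0],[[0,0,0.02],0],[[0,0,0.02],0]])

```text
t: 19.5
eef_pos: [512.9, 216.5, 53.5]
orientation: [[-0.905, -0.425, -0.012], [-0.425, 0.905, -0.016], [0.018, -0.009, -1.0]]
wrist_force: [-0.1, -0.4, 1.0]
finger_gap: -0.1
```

```bash
python3 -c "
from h import *
tip()"
```

```text
t 19.5 block xy [-30.5  12.6] tipz 36.5 F [-0.1 -0.4  1. ] tilt [-0.71 -0.91] gap -0.07491431382900851
```

>>> servo_tool(series=[[[0.04,0.01,0],0],[[0,0,0.02],0],[[0,0,0.02],0],[[0,0,0.02],0]])

```text
t: 19.83
eef_pos: [509.3, 215.3, 47.0]
orientation: [[-0.906, -0.424, -0.013], [-0.423, 0.906, -0.016], [0.018, -0.009, -1.0]]
wrist_force: [-5.9, -1.5, 33.5]
finger_gap: 0.3
```

>>> servo_tool(series=[[[0,0,0.02],0],[[0,0,0.02],0],[[0,0,0.02],0]])

```text
t: 20.08
eef_pos: [509.4, 215.3, 47.1]
orientation: [[-0.906, -0.423, -0.013], [-0.423, 0.906, -0.016], [0.019, -0.008, -1.0]]
wrist_force: [-3.4, -1.1, 16.9]
finger_gap: -0.3
```

>>> servo_tool(series=[[[0,0,0.025],0],[[0,0,0.025],0],[[0,0,0.025],0]])

```text
t: 20.33
eef_pos: [509.4, 215.2, 47.0]
orientation: [[-0.906, -0.422, -0.013], [-0.422, 0.906, -0.014], [0.018, -0.008, -1.0]]
wrist_force: [-4.2, -0.9, 22.0]
finger_gap: 0.1
```

>>> servo_tool(series=[[[0,0,0.03],0],[[0,0,0.03],0]])

```text
t: 20.5
eef_pos: [509.4, 215.2, 47.0]
orientation: [[-0.907, -0.422, -0.013], [-0.421, 0.907, -0.014], [0.018, -0.007, -1.0]]
wrist_force: [-4.6, -1.7, 27.4]
finger_gap: 0.2
```

```bash
python3 -c "
from h import *
tip()"
```

```text
t 20.5 block xy [-34.3  13. ] tipz 30.0 F [-4.6 -1.7 27.4] tilt [-0.75 -0.78] gap 0.17034583860388347
```

>>> servo_tool(series=[[[0,0,-0.08],0],[[0,0,-0.08],0],[[-0.21,0,0],0],[[-0.24,0,0],0],[[-0.22,0,0],0],[[0,0,0],0],[[0,0,0],0]])

```text
t: 21.08
eef_pos: [571.7, 244.1, 65.6]
orientation: [[-0.907, -0.422, -0.012], [-0.421, 0.907, -0.013], [0.016, -0.007, -1.0]]
wrist_force: [0.0, 0.2, -0.2]
finger_gap: -0.3
```

>>> servo_tool(series=[[[0,0,0.03],0],[[0,0,0.03],0],[[0,0,0.02],0],[[0,0,0],0]])

```text
t: 21.42
eef_pos: [569.0, 242.8, 56.2]
orientation: [[-0.907, -0.422, -0.015], [-0.421, 0.907, -0.015], [0.02, -0.007, -1.0]]
wrist_force: [-0.9, 0.3, -0.2]
finger_gap: 0.1
```

```bash
python3 -c "
from h import *
tip()"
```

```text
t 21.42 block xy [31.4 12.3] tipz 39.2 F [-0.9  0.3 -0.2] tilt [-0.87 -0.84] gap 0.0945749155385072
```

>>> servo_tool(series=[[[-0.03,0.01,0.02],0],[[0,0,0.02],0],[[0,0,0.02],0],[[0,0,0.02],0],[[0,0,0.02],0]])

```text
t: 21.83
eef_pos: [569.7, 244.3, 47.0]
orientation: [[-0.907, -0.421, -0.018], [-0.421, 0.907, -0.016], [0.023, -0.007, -1.0]]
wrist_force: [-6.7, -2.5, 31.5]
finger_gap: 0.3
```

>>> servo_tool(series=[[[0,0,0.02],0],[[0,0,0.02],0],[[0,0,0.02],0]])

```text
t: 22.08
eef_pos: [569.7, 244.3, 47.2]
orientation: [[-0.907, -0.421, -0.019], [-0.42, 0.907, -0.015], [0.024, -0.006, -1.0]]
wrist_force: [-3.4, -1.1, 14.5]
finger_gap: -0.0
```

>>> servo_tool(series=[[[0,0,0.03],0],[[0,0,0.03],0],[[0,0,0.03],0]])

```text
t: 22.33
eef_pos: [569.7, 244.3, 47.1]
orientation: [[-0.907, -0.42, -0.02], [-0.42, 0.908, -0.015], [0.024, -0.005, -1.0]]
wrist_force: [-5.1, -1.4, 20.3]
finger_gap: -0.3
```

```bash
python3 -c "
from h import *
tip()"
```

```text
t 22.33 block xy [32.6 13.3] tipz 30.1 F [-5.1 -1.4 20.3] tilt [-1.15 -0.85] gap -0.26139496082526104
```

>>> servo_tool(series=[[[0,0,-0.08],0],[[0,0,-0.08],0],[[0.21,-0.09,0],0],[[0.24,-0.1,0],0],[[0.24,-0.09,0],0],[[0,0,0],0],[[0,0,0.03],0],[[0,0,0.03],0],[[0,0,0.03],0],[[0,0,0],0]])

```text
t: 23.17
eef_pos: [521.4, 191.4, 59.1]
orientation: [[-0.907, -0.422, -0.011], [-0.421, 0.907, -0.01], [0.014, -0.004, -1.0]]
wrist_force: [0.3, -0.2, 0.4]
finger_gap: -0.0
```

```bash
python3 -c "
from h import *
tip()"
```

```text
t 23.17 block xy [-33.6 -13.6] tipz 42.1 F [ 0.3 -0.2  0.4] tilt [-0.63 -0.55] gap -0.02885369205276764
```

>>> servo_tool(series=[[[0,0,0.02],0],[[0,0,0.02],0],[[0,0,0.02],0],[[0,0,0.02],0],[[0,0,0.02],0],[[0,0,0.02],0]])

```text
t: 23.67
eef_pos: [523.6, 194.1, 46.9]
orientation: [[-0.906, -0.424, -0.01], [-0.424, 0.906, -0.008], [0.012, -0.003, -1.0]]
wrist_force: [-7.4, -2.7, 39.0]
finger_gap: -0.2
```

>>> servo_tool(series=[[[0,0,0.02],0],[[0,0,0.02],0],[[0,0,0.02],0]])

```text
t: 23.92
eef_pos: [523.6, 194.1, 47.0]
orientation: [[-0.906, -0.423, -0.01], [-0.423, 0.906, -0.008], [0.013, -0.003, -1.0]]
wrist_force: [-4.1, -1.1, 18.4]
finger_gap: 0.0
```

>>> servo_tool(series=[[[0,0,0.03],0],[[0,0,0.03],0],[[0,0,0.03],0]])

```text
t: 24.17
eef_pos: [523.6, 194.1, 47.0]
orientation: [[-0.906, -0.422, -0.01], [-0.422, 0.906, -0.007], [0.012, -0.002, -1.0]]
wrist_force: [-5.7, -2.2, 26.8]
finger_gap: -0.2
```

```bash
python3 -c "
from h import *
tip()"
```

```text
t 24.17 block xy [-30.4 -12.1] tipz 30.0 F [-5.7 -2.2 26.8] tilt [-0.6  -0.39] gap -0.21954870296963921
```

>>> servo_tool(series=[[[0,0,-0.08],0],[[0,0,-0.08],0],[[-0.16,0.06,0],0],[[-0.14,0.06,0],0],[[0,0,0],0],[[0,0,0.03],0],[[0,0,0.03],0],[[0,0,0.02],0],[[0,0,0],0]])

```text
t: 24.92
eef_pos: [544.6, 215.8, 56.7]
orientation: [[-0.907, -0.421, -0.011], [-0.421, 0.907, -0.008], [0.014, -0.003, -1.0]]
wrist_force: [0.6, 0.7, -1.0]
finger_gap: -0.0
```

```bash
python3 -c "
from h import *
tip()"
```

```text
t 24.92 block xy [-2.2 -1.5] tipz 39.7 F [ 0.6  0.7 -1. ] tilt [-0.65 -0.47] gap -0.020220959786256546
```

>>> servo_tool(series=[[[-0.02,0.015,0.02],0],[[0,0,0.02],0],[[0,0,0.02],0],[[0,0,0.01],0],[[0,0,0.01],0],[[0,0,0.01],0],[[0,0,0.01],0]])

```text
t: 25.5
eef_pos: [543.9, 216.0, 47.2]
orientation: [[-0.908, -0.419, -0.015], [-0.419, 0.908, -0.01], [0.018, -0.003, -1.0]]
wrist_force: [-2.5, -1.4, 9.0]
finger_gap: 0.2
```

```bash
python3 -c "
from h import *
tip()"
```

```text
t 25.5 block xy [-2.8 -1.1] tipz 30.2 F [-2.5 -1.4  9. ] tilt [-0.88 -0.59] gap 0.21688446841728018
```

In gentle contact at the middle. Ramp up and hold.

>>> servo_tool(series=[[[0,0,0.02],0],[[0,0,0.025],0],[[0,0,0.03],0],[[0,0,0.03],0],[[0,0,0.03],0]])

```text
t: 25.92
eef_pos: [543.9, 215.9, 47.0]
orientation: [[-0.908, -0.418, -0.017], [-0.418, 0.909, -0.009], [0.019, -0.001, -1.0]]
wrist_force: [-4.7, -1.3, 23.3]
finger_gap: 0.1
```

>>> servo_tool(series=[[[0,0,0.036],0],[[0,0,0.036],0],[[0,0,0.036],0],[[0,0,0.036],0]])

```text
t: 26.25
eef_pos: [543.9, 216.0, 47.0]
orientation: [[-0.909, -0.417, -0.017], [-0.417, 0.909, -0.007], [0.018, 0.0, -1.0]]
wrist_force: [-5.7, -2.3, 28.2]
finger_gap: 0.2
```

>>> servo_tool(series=[[[0,0,0.036],0],[[0,0,0.036],0],[[0,0,0.036],0],[[0,0,0.036],0],[[0,0,0.036],0],[[0,0,0.036],0]])

```text
t: 26.75
eef_pos: [543.9, 215.9, 47.0]
orientation: [[-0.91, -0.415, -0.017], [-0.415, 0.91, -0.005], [0.017, 0.003, -1.0]]
wrist_force: [-6.2, -1.2, 28.1]
finger_gap: -0.1
```

```bash
python3 -c "
from h import *
tip()"
```

```text
t 26.75 block xy [-2.8 -1.1] tipz 30.0 F [-6.2 -1.2 28.1] tilt [-0.96 -0.28] gap -0.13092030283284664
```

>>> servo_tool(series=[[[0,0,0.02],0],[[0,0,0],0],[[0,0,-0.03],0],[[0,0,-0.08],0],[[0,0,-0.2],0],[[0,0,-0.3],0],[[0,0,-0.3],0],[[0,0,-0.2],0],[[0,0,0],0],[[0,0,0],0]])

```text
t: 27.58
eef_pos: [545.4, 216.0, 164.1]
orientation: [[-0.91, -0.415, -0.018], [-0.415, 0.91, -0.005], [0.019, 0.003, -1.0]]
wrist_force: [-0.6, 1.1, 0.2]
finger_gap: -0.1
```

```bash
python3 -c "
from h import *
tip()
im=cams.grab_frame('wrist');a=im[100:340,180:480];s=cams.grab_frame('scene')[290:410,360:510]
save('we.png',np.hstack([cv2.resize(a,(400,320),interpolation=cv2.INTER_CUBIC),cv2.resize(s,(400,320),interpolation=cv2.INTER_CUBIC)]))"
```

```text
t 27.58 block xy [-1.4 -1.6] tipz 147.1 F [-0.6  1.1  0.2] tilt [-1.03 -0.3 ] gap -0.12280451191136213
```

View pics/we.png

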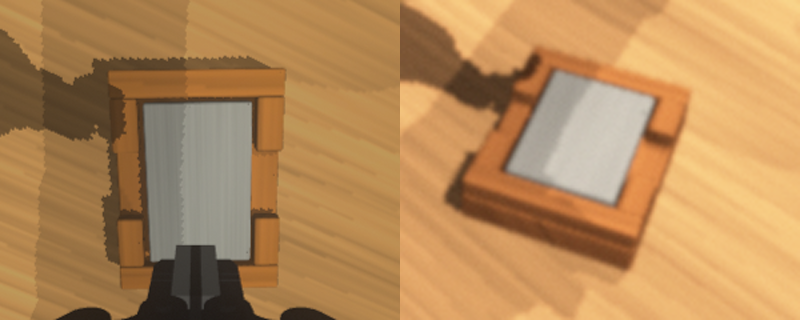

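The plate looks flush in both views, and the gripper is clear. Handing in.

```bash
python3 -c "
from cell import arm
print(arm.finish_job())"
```

```text
the job is handed in; nothing more can be done
None
```

I laid the steel plate in the block's pocket, pressed it home at all four corners, and pressed its middle to bed it. I handed the job in at about 27.6 s, with the gripper about 117 mm clear of the plate.

- **Placing:** I lowered the plate until the plungers took its weight, then released it. Nothing was dropped.
- **Corners:** I pressed each one with about 20–30 N. The fingertip stopped at a height of 30.0–30.1 mm at every corner, against the 30 mm rim. The first corner had stuck at 31.0 mm, so I pressed it again after the others and it came down to 30.1 mm.
- **Middle:** After lifting off, I held about 23–28 N for roughly 0.8 s. The fingertip was at 30.0 mm, about 3 mm off centre.
- **Force limit:** The highest force I read was 39 N, a brief peak as I came down on one corner. I only read the force at the end of each move, so a slightly higher peak in between could have gone unseen.
- **Final pictures:** The wrist and scene views both show the plate flush in the pocket. I did not picture the pliers, hammer and dish again at the end, but the arm stayed well above them.
- **Disagreements:** The top and wrist cameras differed by about 4 mm on where the plate started. I used the wrist value, and the grasp came out centred. The gripper read a 62 mm opening on the 64 mm plate, with no sign of slipping.

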